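# Unlock the weighing pan with its egg and hold it over the mixing bowl

## Task

The egg has been weighed: take the weighing pan by its black handle, unlock it from the kitchen scale with a quarter turn anticlockwise (seen from above) and lift it straight off, keeping the pan level and the loose egg lying in its middle all the while. Carry it over the flared steel mixing bowl that stands on a round cork mat beside the scale (not the straight-sided saucepan on the other mat) and finish while still holding the pan there, level and still, a few centimetres above the middle of the bowl, ready to be tipped. Do not touch the egg and leave everything else where it stands.

Things in the scene. Friction and masses are not known exactly. Their poses are not given: they have to be found in the camera images.
- scale: Flat white kitchen scale, 185 x 176 mm, 30 mm high, fixed firmly by rubber feet. Origin: on the worktop, on the vertical axis of its socket; z up. -x is its front edge with dark display and two keys (106 mm from the origin; the back edge is 79 mm, the sides 88 mm away). Locked, the pan's handle points along the scale's +y; the pan comes free when the handle points along -x, over the display.
- socket (a point): Middle of the floor of the scale's round aluminium bayonet socket (104 mm across, its top 13 mm above this floor), 30 mm above the scale's origin, with the scale's axes. A flange covers the pan's lugs except at openings at -x and +x. Play: 3 mm upwards, 3 mm sideways. Turning needs little force.
- pan: Shallow dished steel weighing pan, 152 mm across, loose, 0.16 kg. Origin: underside of its spigot, on its axis; z up; the straight black handle points along -x. Locked, its yaw is the scale's yaw minus 90 degrees (+-2); turned anticlockwise until both yaws agree within 6 degrees (a stop lies 8 degrees past agreement) it lifts straight out, lugs clear after 15 mm.
- pan_grip (a point): Place to pinch the black handle from above: on its middle line, 115 mm from the pan's axis, 40 mm above the pan's origin, 70 mm above the worktop while the pan is on the scale. The handle is a bar 16 mm wide and 16 mm high, 88 to 168 mm from the axis, and runs along x (axes as the pan's).
- pan_middle (a point): Point on the pan's axis, 40 mm above the pan's origin, with the pan's axes. The rim is 46 mm, the middle of the dish's floor 20 mm above the origin; the floor slopes up 16 degrees towards the rim. Below it a tapered spigot, 34 to 49 mm across, with two lugs along x, 80 mm over both, 6 mm thick.
- egg_middle (a point): Centre of the brown hen's egg, 57 x 44 mm, 58 g, that lies on its side, loose, in the middle of the dish; it rolls off centre if the pan is tilted by more than about 15 degrees or jerked.
- steel_bowl: Thin flared steel mixing bowl, 169 mm across the rim, 66 mm across the foot, 75 mm high, empty. Origin: centre of its underside. It stands on a round cork mat (188 mm across, 14 mm thick, fixed), so its rim is 89 mm above the worktop, to the left or to the right of the scale, the saucepan on a like mat on the other side.
- pot: Bare aluminium saucepan without a handle, straight-sided, 162 mm across, 73 mm high, with a rolled rim; not to be used; on the other cork mat. Origin: centre of its underside.
- spoon: Wooden spoon, 295 mm long, lying on the worktop on the robot's side, left; bystander. Origin: centre of its underside.
- teaspoon: Steel teaspoon, 130 mm long, lying on the worktop on the robot's side, right; bystander. Origin: centre of its underside.
- shaker: Glass salt shaker, 44 mm across, 90 mm high, standing behind the scale, right; bystander. Origin: centre of its underside.
- egg: The same brown egg as a body; its origin turns with it, so use the centre point egg_middle.
There are look-alikes about, which are no part of the job. Leave any blue, purple or turquoise look-alike of the egg alone.

How it is judged:
By the outcome, as a careful person would: the job done as asked, in the order asked, and still so for the second after the job is handed in, while the arm keeps its last pose, push and grip.
It also fails if it takes over 46 s, if anything falls off the work surface, if the arm or the gripper's body presses on something with over 40 N, if the wrist force passes 120 N, or if a joint passes its speed limit or range.

## Robot

A 6-joint arm with a two-finger parallel gripper is mounted at the origin on a cart in front of the work surface, level with it; the furniture and walls round the work are solid. World frame = base frame: x ahead of the robot, y to its left, z up, the work surface at z = 0. Lengths are in m, angles in rad, forces in N, time in s.
With the tool pointing down it reaches from about 0.25 to 0.725 m from the base axis. Payload 4 kg.
Tool frame: the origin (TCP) lies midway between the tips of the shut fingers; the grasp point (between the pads) lies 19 mm behind it; z points along the fingers, y is the line along which they close (so a half turn about z gives the same grasp; the last joint's range is limited). The gripper opens to 85 mm and grips with 20 to 120 N. Pads are 22 mm wide; open, the fingers measure 114 mm over their backs; the gripper's body (76 mm by 85 mm) begins 54 mm behind the grasp point. The pads swing forward as they close: fully open they stand 13 mm farther back than shut.
Start: joints at [-1.302, 0.241, 0.005, 1.335, 0, 1.571], TCP at [0.133, -0.482, 0.202] pointing down, gripper open.
Joint ranges: [-2.72, 2.72], [-1.05, 1.87], [-1.09, 1.28], [-1.99, 2.15], [-1.42, 1.44], [-3.14, 3.14]. Speed limits (rad/s): [2.79, 2.79, 3.14, 3.14, 3.14, 3.14].

## Interface

Orientations are given as a unit quaternion [x, y, z, w].
In Python, from workcell import get_obs, camera, job_done, silhouettes gives the robot as it stands. The module is installed in compiled form; this text tells all that it offers.
- The arm moves only by the tool drive_tool, never from a script. Its argument "increments" is a list of rows, each a list of 3 entries, a list of its own where there are three numbers: the shift along the world's x, y, z in mm, then the turn, a rotation vector about the world's x, y, z in degrees, then the opening, from 0 (shut) to 1 (fully open). A call has 1 to 8 rows; each row shifts and turns the commanded pose from where the row before left it; what a row does not reach is not made up. A row lasts 1/12 s, in which the tool goes at most 41.7 mm and 7.16 degrees, less where a joint would pass 70% of its speed; a pose out of reach is approached as far as the arm can. A call is refused whole if a number of a shift passes 41.7 or a number of a turn 7.16, either way. A call with a gripper value outside its range is refused whole. The fingers move at their own pace and stop on an object; the grip force is fixed at half the most. Time passes only in rows, so rows that do not move let the fingers close. It gives the time, the measured TCP pose, the force, the opening and the grip force at its end, in the units of the state.
- get_obs(): the state, without advancing time (a new reading comes with each control period).
- camera(name): name is "scene" or "top"; returns a dict with "image" (480x640x3 uint8, red, green, blue), "K" (3x3 intrinsics, pixels), "view" (4x4, takes a point from world to camera coordinates). Camera axes: x right, y down, z forward; pixel columns grow to the right and rows downward; lengths in m; the calibration is good to about 2 mm. A picture is of the moment at which its call begins. There is no depth.
- job_done(): hands the job in; it is judged then, once.
Trained networks look in a picture, given as the dict that the camera call returned (one of the last four; its "shot" number tells which), for a name from the list of things; names that differ only in an ending like _2 or _b are one class to them, and where a whole thing is asked for, a point or a joint stands for the part that bears it (a point fixed in the world has none). Each returns a list of dicts, best first, with "conf" (0 to 1); they miss things now and then, are a little off and sometimes report something else, mostly with a low value. They report only what shows in the picture. A call takes as long as a camera call. They do not tell look-alikes from the thing itself.
- silhouettes(query, picture): "region" (480x640 bool, what is visible of it) and "bbox" ([left, top, right, bottom] in pixels, round what is visible of it).
The state is a dict: "clock": time; "joint_pos": joint angles; "joint_vel": joint speeds; "tau": joint torques, N m; "eef_pos": TCP position; "tool_rot": TCP orientation; "ft_force": force on the tool from outside, world axes, zero at the start; "ft_torque": the same for the moment, N m; "grip_width": finger opening in m; "grasp_force": force on a finger pad.
Only numpy, scipy, OpenCV 4.12 (cv2) and the standard library are available. Lean on these libraries where they do the work, as an engineer would, in place of code of your own. Each camera call takes 0.05 s, during which the arm holds its last target. There are 200 camera calls.

## Working session

There is one attempt and no reset: what is moved stays moved. The work goes in short steps, Python scripts to look and compute and a tool call to move; the robot and the scene stay as the last step left them, time stands still between calls to the robot, and variables do not carry over. Pictures are saved under pics/ and viewed, at most 10 in all, crops included, and the job is handed in when it is done.

Besides the shell and the picture viewer there is one more tool, called in YAML: its name, and indented under it one key for each argument. drive_tool: Moves the arm, as the interface text tells. Its arguments: {"type":"object","properties":{"increments":{"type":"array"}},"required":["increments"]}

```bash
mkdir -p pics; cat > h.py <<'E'
import numpy as np, cv2, pickle
from workcell import get_obs, camera, job_done, silhouettes
def ray(p,u,v):
    V=p["view"];R=V[:3,:3];t=V[:3,3]
    d=R.T@np.linalg.inv(p["K"])@np.array([u,v,1.]);return -R.T@t,d
def onz(p,u,v,z):
    c,d=ray(p,u,v);return c+d*(z-c[2])/d[2]
def proj(p,X):
    q=p["K"]@(p["view"][:3,:3]@np.asarray(X)+p["view"][:3,3]);return q[:2]/q[2]
def save(p,n): cv2.imwrite("pics/"+n,p["image"][:,:,::-1])
E
python3 - <<'E'
from h import *
for n in("scene","top"):
    p=camera(n);save(p,n+"0.png");print(n,np.round(ray(p,320,240)[0],3))
    for q in("scale","pan","pan_grip","egg","steel_bowl","pot","spoon","teaspoon","shaker"):
        for s in silhouettes(q,p)[:3]:
            ys,xs=np.nonzero(s["region"]);print(q,round(s["conf"],2),np.round(s["bbox"]),len(xs),np.round([xs.mean(),ys.mean()]) if len(xs) else "")
o=get_obs();print({k:np.round(v,3) for k,v in o.items()})
E
```

```text
scene [-0.284 -0.714  0.809]
scale 0.69 [279. 256. 357. 305.] 2044 [319. 280.]
scale 0.56 [422. 251. 437. 270.] 171 [428. 262.]
pan 0.95 [292. 221. 362. 270.] 1557 [329. 251.]
pan_grip 0.73 [290. 222. 361. 273.] 1713 [328. 250.]
egg 0.59 [323. 247. 339. 260.] 248 [332. 253.]
egg 0.55 [273. 304. 292. 328.] 311 [282. 315.]
egg 0.19 [290. 221. 360. 273.] 1741 [328. 250.]
steel_bowl 0.85 [418. 270. 466. 334.] 2167 [436. 304.]
pot 0.94 [182. 178. 230. 227.] 1853 [207. 201.]
spoon 0.66 [190. 245. 253. 304.] 407 [214. 265.]
teaspoon 0.62 [328. 319. 335. 327.] 53 [330. 321.]
shaker 0.47 [421. 253. 434. 269.] 168 [428. 262.]
top [ 0.44  -0.012  1.435]
scale 0.86 [309. 186. 404. 284.] 2460 [350. 246.]
pan 0.93 [283. 193. 391. 263.] 3890 [352. 225.]
pan_grip 0.94 [284. 192. 390. 262.] 3772 [352. 225.]
pan_grip 0.3 [421. 135. 440. 155.] 317 [430. 145.]
egg 0.96 [347. 220. 365. 238.] 403 [357. 227.]
egg 0.89 [375. 146. 399. 169.] 386 [384. 158.]
egg 0.59 [329. 136. 348. 157.] 373 [339. 145.]
steel_bowl 0.88 [441. 196. 520. 274.] 4760 [482. 233.]
pot 0.62 [108. 198. 185. 269.] 4456 [143. 236.]
spoon 0.94 [199. 290. 323. 322.] 996 [242. 305.]
spoon 0.38 [422. 136. 438. 158.] 340 [429. 145.]
teaspoon 0.72 [401. 285. 444. 324.] 303 [417. 300.]
shaker 0.56 [423. 134. 439. 155.] 360 [430. 145.]
shaker 0.26 [279. 191. 390. 263.] 3694 [352. 224.]
{'clock': np.float64(1.0), 'joint_pos': array([-1.302,  0.241,  0.005,  1.335,  0.   ,  1.571]), 'joint_vel': array([-0.001,  0.   , -0.   , -0.001, -0.001, -0.001]), 'tau': array([ 1.0000e-03, -3.7222e+01,  2.5270e+01,  1.0000e-03,  0.0000e+00,
       -0.0000e+00]), 'eef_pos': array([ 0.133, -0.482,  0.202]), 'tool_rot': array([0.991, 0.134, 0.   , 0.   ]), 'ft_force': array([-0.216, -0.111,  0.352]), 'ft_torque': array([ 0.044, -0.013,  0.071]), 'grasp_force': np.float64(0.0), 'grip_width': np.float64(0.086)}
```

View pics/top0.png

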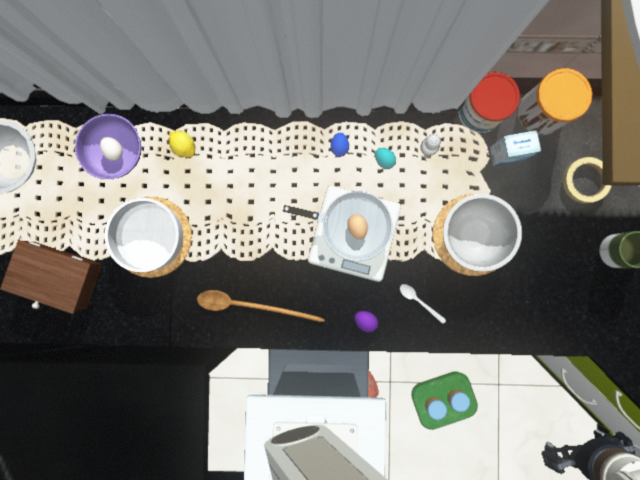

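View pics/scene0.png

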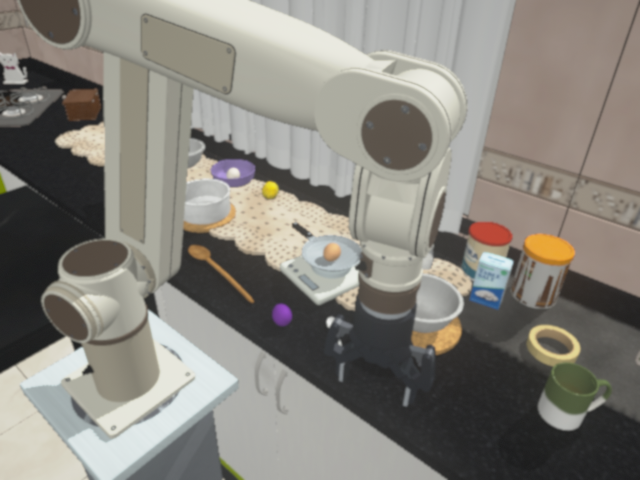

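```bash
python3 - <<'E'
from h import *
p=camera("top");c=p["image"][170:300,260:430];cv2.imwrite("pics/crop.png",cv2.resize(c,None,fx=4.6,fy=4.6,interpolation=cv2.INTER_CUBIC)[:,:,::-1])
print(onz(p,357,227,.075),onz(p,482,233,.089),onz(p,143,236,.087))
print(onz(p,320,240,0),onz(p,320,140,0),onz(p,420,240,0))
E
```

```text
[ 0.53826738 -0.08341717  0.075     ] [ 0.5293221  -0.35253663  0.089     ] [0.50889155 0.38425379 0.087     ]
[ 0.5119508  -0.00236101  0.        ] [0.74578864 0.00216714 0.        ] [ 0.51637834 -0.23293269  0.        ]
```

View pics/crop.png

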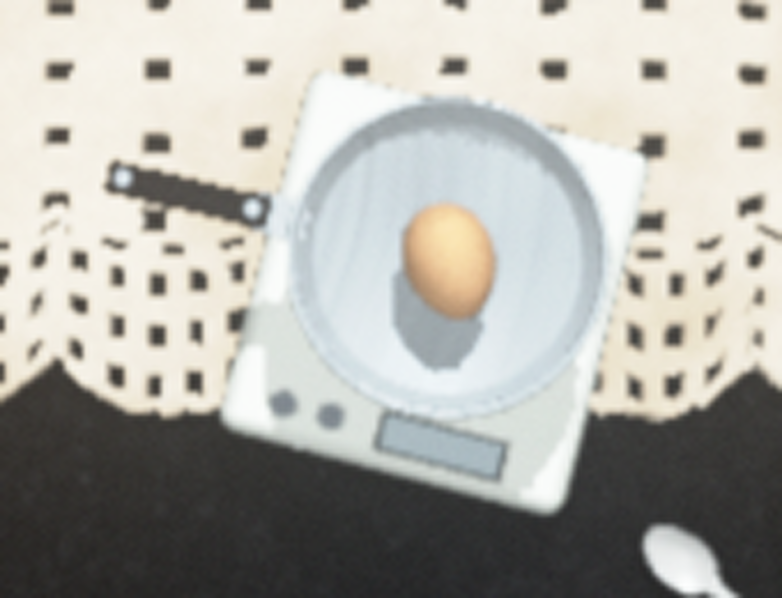

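The pan with its black handle is at top (352,225), handle from (284,208) to (318,215), with the brown egg in the dish at (357,227). Could be confused:
- **Eggs:** blue (340,145), turquoise (385,158), purple (367,321), yellow (182,144) and white (112,149).
- **Bowl:** candidates are the flared steel bowl at (482,233), the straight-sided pot at (143,236), and the purple bowl (109,147).

I choose the pan at (352,225) and the flared bowl on the right mat at (482,233). The crop confirms the pan, handle and brown egg.

```bash
cat > m.py <<'E'
from h import *
p=camera("top");im=p["image"].astype(int)
s=silhouettes("pan",p)[0]["region"]
# handle: dark pixels of pan region (slightly dilated), left of dish
r=cv2.dilate(s.astype(np.uint8),np.ones((3,3)))>0
ys,xs=np.nonzero(r&(im.sum(2)<270)); k=xs<320; P=np.array([onz(p,u,v,.078)[:2] for u,v in zip(xs[k],ys[k])])
c=P.mean(0);_,_,vt=np.linalg.svd(P-c);d=vt[0]*np.sign(vt[0][1]);t=(P-c)@d
print("handle",c,"bearing",np.degrees(np.arctan2(d[1],d[0])),t.min(),t.max(),len(P))
def circ(m,z):
    cs=max(cv2.findContours(m.astype(np.uint8),cv2.RETR_EXTERNAL,cv2.CHAIN_APPROX_NONE)[0],key=len)[:,0]
    Q=np.array([onz(p,u,v,z)[:2] for u,v in cs]);
    (a,b),R=cv2.minEnclosingCircle(Q.astype(np.float32));
    A=np.c_[2*Q,np.ones(len(Q))];x=np.linalg.lstsq(A,(Q**2).sum(1),rcond=None)[0];return x[:2],np.sqrt(x[2]+x[:2]@x[:2]),(a,b,R)
m=cv2.morphologyEx(s.astype(np.uint8),cv2.MORPH_OPEN,cv2.getStructuringElement(cv2.MORPH_ELLIPSE,(25,25)))
print("pan",circ(m,.076))
print("bowl",circ(silhouettes("steel_bowl",p)[0]["region"],.089),"pot",circ(silhouettes("pot",p)[0]["region"],.087))
e=silhouettes("egg",p)[0];print("egg",circ(e["region"],.072))
cr=np.array([(315,72),(648,152),(222,425),(560,515)])/4.6+[260,170]
C=np.array([onz(p,u,v,.03)[:2] for u,v in cr])
for a,b,o in((0,1,90),(2,3,90),(2,0,0),(3,1,0)):
    w=C[b]-C[a];print("edge",np.hypot(*w),np.degrees(np.arctan2(w[1],w[0]))+o)
print("scale c",C.mean(0))
E
python3 m.py
```

```text
handle [0.56893783 0.04241649] bearing 77.57887464860555 -0.028451954293031368 0.025923332830994936 116
pan (array([ 0.5506379 , -0.07894854]), np.float64(0.06453691654478914), (0.5414624214172363, -0.07987620681524277, 0.07997694611549377))
bowl (array([ 0.53001271, -0.35156626]), np.float64(0.08292463032015508), (0.5297339558601379, -0.35159724950790405, 0.08460500836372375)) pot (array([0.51089228, 0.38429675]), np.float64(0.08233415834376613), (0.5119463801383972, 0.38288259506225586, 0.08681009709835052))
egg (array([ 0.53989684, -0.08290236]), np.float64(0.023496811692201008), (0.539617121219635, -0.08354662358760834, 0.026894597336649895))
edge 0.16885753117166505 -12.595528257519973
edge 0.1713042872093883 -13.749840107678722
edge 0.18049609317231652 -13.605156886741172
edge 0.18392063170490602 -12.834912672350397
scale c [ 0.52756573 -0.08102256]
```

drive_tool:
  increments:
    - [[0,0,10],[0,0,7],1]

```text
clock: 1.38
eef_pos: [0.1324, -0.4808, 0.2098]
tool_rot: [0.981, 0.195, -0.0, -0.002]
ft_force: [0.4, 0.1, -0.3]
grip_width: 0.0853
grasp_force: 0.0
```

```bash
python3 -c "
from h import *
print({k:np.round(v,4) for k,v in get_obs().items() if k in('joint_pos','eef_pos','tool_rot')})"
```

```text
{'joint_pos': array([-1.302 ,  0.2379,  0.0232,  1.3599, -0.    ,  1.4467]), 'eef_pos': array([ 0.1324, -0.4808,  0.2098]), 'tool_rot': array([ 9.808e-01,  1.952e-01, -1.000e-04, -1.900e-03])}
```

drive_tool:
  increments:
    - [[10,12,0],[0,0,3],1]
    - [[22,25,0],[0,0,5],1]
    - [[22,25,0],[0,0,5],1]
    - [[22,25,0],[0,0,5],1]
    - [[22,25,0],[0,0,5],1]
    - [[22,25,0],[0,0,5],1]
    - [[22,25,0],[0,0,5],1]
    - [[22,25,0],[0,0,5],1]

```text
clock: 2.05
eef_pos: [0.2976, -0.2938, 0.2117]
tool_rot: [0.863, 0.505, 0.0, 0.0]
ft_force: [-0.0, 0.1, 0.1]
grip_width: 0.0853
grasp_force: 0.0
```

drive_tool:
  increments:
    - [[22,26,0],[0,0,5],1]
    - [[22,26,0],[0,0,5],1]
    - [[22,26,0],[0,0,5],1]
    - [[22,26,0],[0,0,2],1]
    - [[22,26,0],[0,0,0],1]
    - [[22,26,0],[0,0,0],1]
    - [[22,26,0],[0,0,0],1]
    - [[22,26,-5],[0,0,0],1]

```text
clock: 2.72
eef_pos: [0.4743, -0.0856, 0.2075]
tool_rot: [0.78, 0.625, 0.001, 0.001]
ft_force: [1.2, -1.4, 0.1]
grip_width: 0.0851
grasp_force: 0.0
```

drive_tool:
  increments:
    - [[22,26,-10],[0,0,0],1]
    - [[22,26,-10],[0,0,0],1]
    - [[22,26,-10],[0,0,0],1]
    - [[15,17,-5],[0,0,0],1]
    - [[13,16,0],[0,0,0],1]
    - [[0,0,0],[0,0,0],1]
    - [[0,0,0],[0,0,0],1]

```text
clock: 3.3
eef_pos: [0.5669, 0.0248, 0.1709]
tool_rot: [0.78, 0.626, -0.001, -0.0]
ft_force: [0.4, -0.3, 0.4]
grip_width: 0.0855
grasp_force: 0.0
```

drive_tool:
  increments:
    - [[-1,4,-15],[0,0,0],1]
    - [[0,0,-20],[0,0,0],1]
    - [[0,0,-20],[0,0,0],1]
    - [[0,0,-20],[0,0,0],1]
    - [[0,0,-20],[0,0,0],1]
    - [[0,0,-15],[0,0,0],1]
    - [[0,0,-10],[0,0,0],1]
    - [[0,0,0],[0,0,0],1]

```text
clock: 3.97
eef_pos: [0.5635, 0.0269, 0.0495]
tool_rot: [0.781, 0.625, -0.002, -0.001]
ft_force: [0.5, -0.0, 0.7]
grip_width: 0.0854
grasp_force: 0.0
```

```bash
python3 - <<'E'
from h import *
p=camera("scene");save(p,"s1.png");o=get_obs();print(np.round(o["eef_pos"],4),o["ft_force"])
q=camera("top");a=cv2.resize(p["image"][170:320,230:430],None,fx=4,fy=4,interpolation=cv2.INTER_CUBIC)
cv2.imwrite("pics/c1.png",a[:,:,::-1])
E
```

```text
[0.5646 0.0271 0.051 ] [ 0.29863475  0.3651545  -0.07240145]
```

View pics/c1.png

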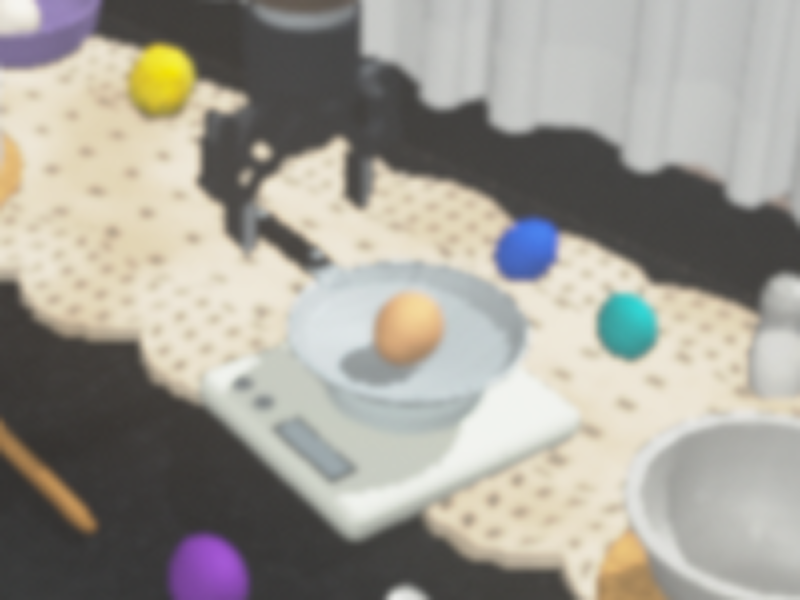

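The picture shows the handle (crop ~(290,240)) between the two fingers, with the egg at (408,328) undisturbed. Closing now.

drive_tool:
  increments:
    - [[1,1,0],[0,0,0],0.7]
    - [[0,0,0],[0,0,0],0.5]
    - [[0,0,0],[0,0,0],0.4]
    - [[0,0,0],[0,0,0],0.3]
    - [[0,0,0],[0,0,0],0.25]
    - [[0,0,0],[0,0,0],0.2]
    - [[0,0,0],[0,0,0],0.1]
    - [[0,0,0],[0,0,0],0]

```text
clock: 4.73
eef_pos: [0.5668, 0.029, 0.0515]
tool_rot: [0.78, 0.625, -0.0, -0.0]
ft_force: [0.4, -0.0, -0.4]
grip_width: 0.0002
grasp_force: 0.0
```

drive_tool:
  increments:
    - [[0,0,0],[0,0,0],0]
    - [[0,0,0],[0,0,0],0]
    - [[0,0,0],[0,0,0],0]
    - [[0,0,0],[0,0,0],0]

```text
clock: 5.07
eef_pos: [0.5667, 0.0289, 0.0515]
tool_rot: [0.78, 0.625, -0.0, -0.0]
ft_force: [0.1, -0.4, 0.0]
grip_width: -0.0
grasp_force: 0.0
```

```bash
python3 m.py | head -2; python3 -c "
from h import *
o=get_obs();print(np.round(o['eef_pos'],4),o['ft_force'],o['ft_torque'],o['grasp_force'])"
```

```text
[0.5668 0.029  0.0515] [ 0.32906269 -0.68995705 -0.27313695] [ 0.00511837  0.0036175  -0.00014618] 0.0m.py:7: RuntimeWarning: Mean of empty slice.
  c=P.mean(0);_,_,vt=np.linalg.svd(P-c);d=vt[0]*np.sign(vt[0][1]);t=(P-c)@d
  ret = ret.dtype.type(ret / rcount)
Traceback (most recent call last):
  File "m.py", line 7, in <module>
    c=P.mean(0);_,_,vt=np.linalg.svd(P-c);d=vt[0]*np.sign(vt[0][1]);t=(P-c)@d
                       ~~~~~~~~~~~~~^^^^^
numpy.linalg.LinAlgError: 1-dimensional array given. Array must be at least two-dimensional
```

The fingers shut on nothing, so I'm looking at why.

```bash
python3 - <<'E'
from h import *
p=camera("scene");q=camera("top")
a=cv2.resize(p["image"][200:290,260:370],(440,360),interpolation=cv2.INTER_CUBIC)
b=cv2.resize(q["image"][170:290,260:380],(360,360),interpolation=cv2.INTER_CUBIC)
cv2.imwrite("pics/c2.png",np.hstack([a,b])[:,:,::-1])
print(proj(p,[.5668,.029,.0515]),proj(q,[.5668,.029,.0515]), proj(p,[.5668,.029,.0705]))
for r in(.088,.168):
  X=np.array([.541,-.083,.078])+r*np.array([np.cos(np.radians(77.4)),np.sin(np.radians(77.4)),0]);print(proj(p,X),proj(q,X))
E
```

```text
[304.77189344 238.07857447] [306.331114   214.08926188] [304.83383102 232.20125623]
[310.61592246 234.47668707] [317.83881512 216.19334942]
[293.29655559 221.3539905 ] [282.47275249 207.62896103]
```

View pics/c2.png

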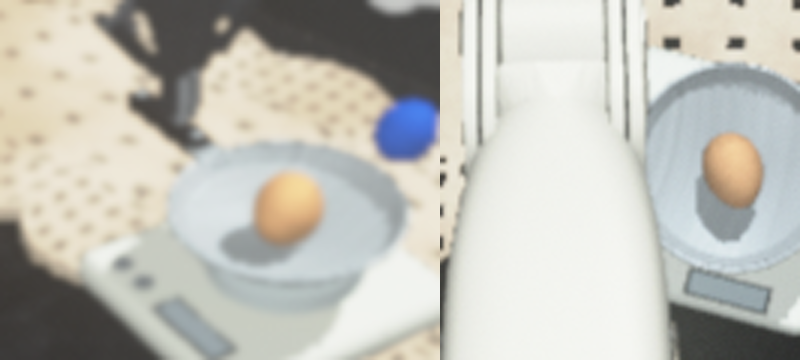

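```bash
python3 - <<'E'
from h import *
p=camera("scene");save(p,"s2.png")
out=[]
A=np.array([.541,-.083,0]);d=np.array([np.cos(np.radians(77.4)),np.sin(np.radians(77.4)),0]);n=np.array([d[1],-d[0],0])
for f in("pics/scene0.png","pics/s1.png","pics/s2.png"):
    im=cv2.imread(f);x0,y0,k=275,195,6
    c=cv2.resize(im[y0:y0+60,x0:x0+44],None,fx=k,fy=k,interpolation=cv2.INTER_CUBIC);c2=c.copy()
    g=lambda X:tuple(int(v) for v in (proj(p,X)-[x0,y0]+.5)*k)
    for z,col in((.062,(0,0,255)),(.078,(0,255,0))):
        Q=[A+r*d+s*n+[0,0,z] for r,s in((.088,-.008),(.168,-.008),(.168,.008),(.088,.008))]
        cv2.polylines(c2,[np.array([g(x) for x in Q])],True,col,1)
    cv2.circle(c2,g([.5668,.029,.0515]),4,(255,0,0),-1)
    for s in(-.043,.043): cv2.circle(c2,g(np.array([.5665,.029,.0645])+s*n),4,(255,0,255),-1)
    out.append(np.vstack([c2,c][:1]+[]))
cv2.imwrite("pics/c3.png",np.hstack(out))
E
```

```text
(no output)
```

View pics/c3.png

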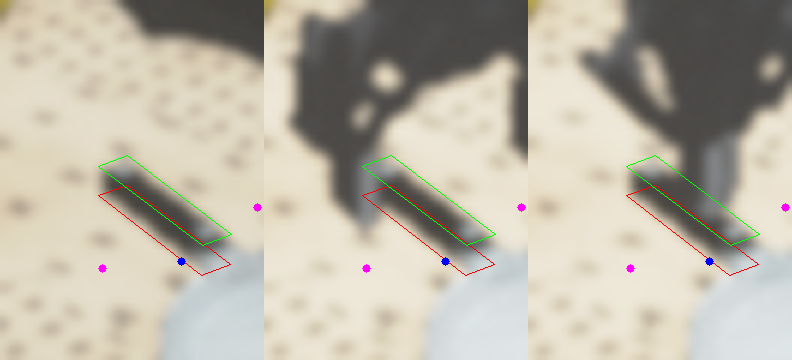

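```bash
python3 - <<'E'
from h import *
p=camera("scene")
for z in(.202,.215,.235):
  for s in(-.05,.05): print(z,s,proj(p,np.array([.133,-.482,z])+s*np.array([np.cos(-1.302),np.sin(-1.302),0])))
im=cv2.imread("pics/scene0.png")[310:420,310:450];cv2.imwrite("pics/c4.png",cv2.resize(im,None,fx=5,fy=5,interpolation=cv2.INTER_CUBIC))
o=get_obs();print(o["eef_pos"],o["joint_pos"])
E
```

```text
0.202 -0.05 [339.93134211 395.35857683]
0.202 0.05 [405.42709538 421.00512626]
0.215 -0.05 [340.35279937 389.52534677]
0.215 0.05 [406.54225403 415.14242258]
0.235 -0.05 [341.01753429 380.32500277]
0.235 0.05 [408.30332051 405.88399909]
[0.56679128 0.02896972 0.05150373] [ 5.10483767e-02  4.77522423e-01 -5.73140389e-02  1.03595785e+00
  3.23289944e-05  1.84172743e+00]
```

View pics/c4.png

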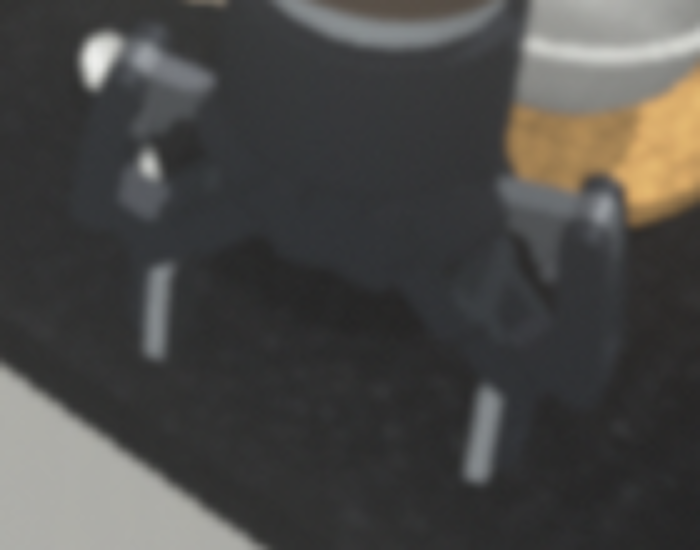

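The tips sit well above where the reported TCP puts them. At the start they are at pixels (341,382) and (405,407), but the model predicts rows 390 and 415. That makes them about 20–25 mm higher along the tool, so they shut just above the handle. I'll open, go lower and check the tips in the picture before closing.

drive_tool:
  increments:
    - [[0,0,8],[0,0,0],0.3]
    - [[0,0,0],[0,0,0],1]
    - [[0,0,0],[0,0,0],1]
    - [[0,0,0],[0,0,0],1]
    - [[0,0,0],[0,0,0],1]
    - [[0,0,0],[0,0,0],1]
    - [[0,0,0],[0,0,0],1]
    - [[0,0,0],[0,0,0],1]

```text
clock: 6.03
eef_pos: [0.5667, 0.029, 0.0594]
tool_rot: [0.78, 0.625, -0.0, -0.0]
ft_force: [0.2, 0.2, 0.2]
grip_width: 0.0855
grasp_force: 0.0
```

drive_tool:
  increments:
    - [[0,0,-8],[0,0,0],1]
    - [[0,0,-8],[0,0,0],1]
    - [[0,0,-8],[0,0,0],1]
    - [[0,0,-6],[0,0,0],1]
    - [[0,0,0],[0,0,0],1]
    - [[0,0,0],[0,0,0],1]

```text
clock: 6.53
eef_pos: [0.566, 0.0289, 0.0285]
tool_rot: [0.78, 0.625, -0.001, -0.001]
ft_force: [-0.8, 0.2, -0.3]
grip_width: 0.0853
grasp_force: 0.0
```

```bash
python3 - <<'E'
from h import *
p=camera("scene");save(p,"s3.png");x0,y0,k=262,185,8;o=get_obs();T=o["eef_pos"];print(np.round(T,4),o["ft_force"])
c=cv2.resize(p["image"][y0:y0+70,x0:x0+90],None,fx=k,fy=k,interpolation=cv2.INTER_CUBIC)[:,:,::-1].copy()
n=np.array([np.sin(np.radians(77.4)),-np.cos(np.radians(77.4)),0])
for h,col in((.013,(255,0,255)),(.033,(0,0,255))):
  for s in(-.05,.05): q=(proj(p,T+[0,0,h]+s*n)-[x0,y0]+.5)*k; cv2.circle(c,tuple(int(v) for v in q),4,col,-1)
cv2.imwrite("pics/c5.png",c)
E
```

```text
[0.5666 0.029  0.0291] [ 0.13208429 -0.06059644 -0.23749061]
```

View pics/c5.png

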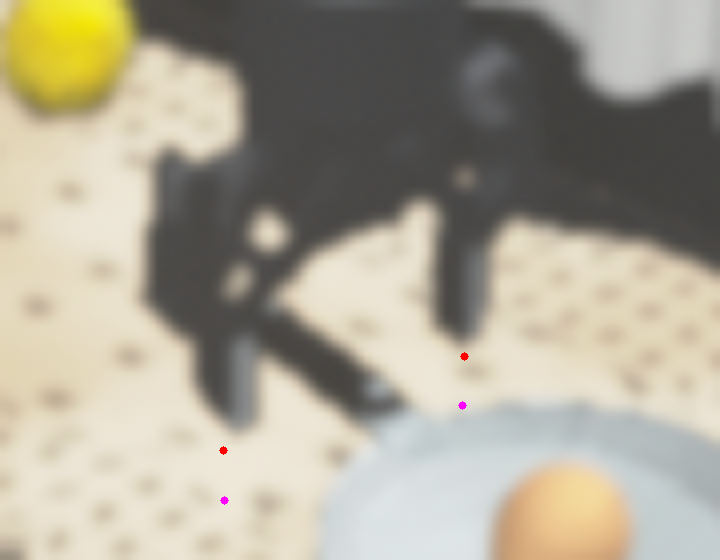

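The tips (crop (235,425) and (462,335)) straddle the handle and are about 27 mm higher than modelled, so I'll lower by a further 4 mm and close.

drive_tool:
  increments:
    - [[0,0,-4],[0,0,0],0.7]
    - [[0,0,0],[0,0,0],0.5]
    - [[0,0,0],[0,0,0],0.4]
    - [[0,0,0],[0,0,0],0.35]
    - [[0,0,0],[0,0,0],0.3]
    - [[0,0,0],[0,0,0],0.25]
    - [[0,0,0],[0,0,0],0.2]
    - [[0,0,0],[0,0,0],0.15]

```text
clock: 7.25
eef_pos: [0.5669, 0.029, 0.0257]
tool_rot: [0.78, 0.625, 0.0, 0.0]
ft_force: [-1.9, 0.9, 1.7]
grip_width: 0.0146
grasp_force: 59.0
```

drive_tool:
  increments:
    - [[0,0,0],[0,0,0],0.1]
    - [[0,0,0],[0,0,0],0]
    - [[0,0,0],[0,0,0],0]
    - [[0,0,0],[0,0,0],0]
    - [[0,0,0],[0,0,0],0]

```text
clock: 7.67
eef_pos: [0.5669, 0.029, 0.0257]
tool_rot: [0.78, 0.625, 0.0, 0.0]
ft_force: [-1.2, 0.9, 2.6]
grip_width: 0.0145
grasp_force: 59.1
```

```bash
python3 -c "
from h import *
o=get_obs();print(np.round(o['eef_pos'],4),o['ft_force'],o['ft_torque'],o['grasp_force'])
p=camera('scene');a=cv2.resize(p['image'][200:300,260:380],(720,600),interpolation=cv2.INTER_CUBIC);cv2.imwrite('pics/c6.png',a[:,:,::-1])"
```

```text
[0.5669 0.029  0.0257] [-1.1941427   0.93520768  2.56579285] [ 0.12934284  0.16520891 -0.08263939] 59.12042856216431
```

View pics/c6.png

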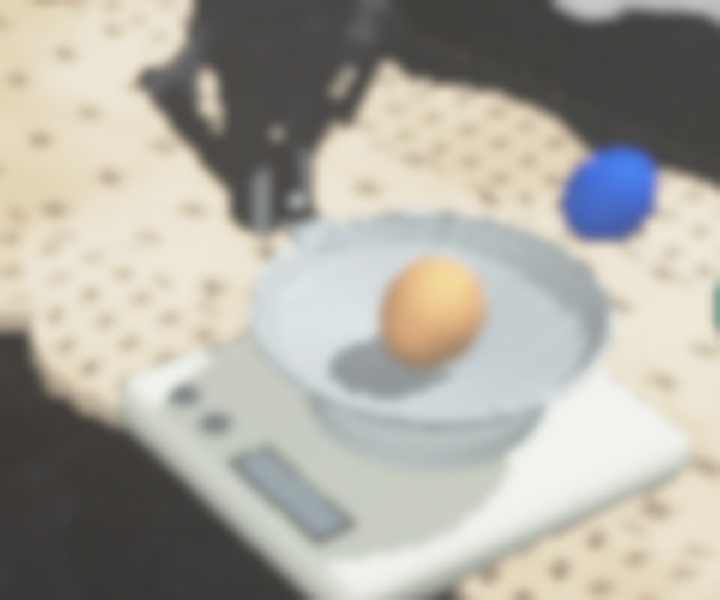

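Handle gripped (59 N, 14.5 mm) with the egg still at the middle. Next I'll work out the arc.

```bash
python3 - <<'E'
import numpy as np
a=np.array([.541,-.083]);v=(np.array([.5669,.029])-a)*1000
st=[1,2,3]+[4]*20+[3,1];th=np.cumsum(st)[:-1] if 0 else np.cumsum(st)
print(th[-1]);P=[v@np.array([[np.cos(t),np.sin(t)],[-np.sin(t),np.cos(t)]]) for t in np.radians(th)]
acc=v.copy()
for i,(q,s) in enumerate(zip(P,st)):
    d=np.round(q-acc,1);acc=acc+d;print([[float(d[0]),float(d[1]),0],[0,0,s],0],end=", " if (i+1)%8 else "\n")
E
```

```text
90
[[-2.0, 0.4, 0], [0, 0, 1], 0], [[-3.9, 0.8, 0], [0, 0, 2], 0], [[-5.9, 0.9, 0], [0, 0, 3], 0], [[-8.0, 0.7, 0], [0, 0, 4], 0], [[-8.1, 0.1, 0], [0, 0, 4], 0], [[-8.0, -0.4, 0], [0, 0, 4], 0], [[-7.9, -1.0, 0], [0, 0, 4], 0], [[-7.9, -1.5, 0], [0, 0, 4], 0]
[[-7.8, -2.1, 0], [0, 0, 4], 0], [[-7.6, -2.6, 0], [0, 0, 4], 0], [[-7.3, -3.1, 0], [0, 0, 4], 0], [[-7.2, -3.6, 0], [0, 0, 4], 0], [[-6.9, -4.2, 0], [0, 0, 4], 0], [[-6.5, -4.6, 0], [0, 0, 4], 0], [[-6.3, -5.0, 0], [0, 0, 4], 0], [[-5.9, -5.5, 0], [0, 0, 4], 0]
[[-5.4, -5.9, 0], [0, 0, 4], 0], [[-5.1, -6.2, 0], [0, 0, 4], 0], [[-4.6, -6.6, 0], [0, 0, 4], 0], [[-4.1, -6.8, 0], [0, 0, 4], 0], [[-3.7, -7.2, 0], [0, 0, 4], 0], [[-3.1, -7.4, 0], [0, 0, 4], 0], [[-2.6, -7.6, 0], [0, 0, 4], 0], [[-1.6, -5.7, 0], [0, 0, 3], 0]
[[-0.5, -2.0, 0], [0, 0, 1], 0],
```

drive_tool:
  increments:
    - [[-2.0,0.4,1],[0,0,1],0]
    - [[-3.9,0.8,0],[0,0,2],0]
    - [[-5.9,0.9,0],[0,0,3],0]
    - [[-8.0,0.7,0],[0,0,4],0]
    - [[-8.1,0.1,0],[0,0,4],0]
    - [[-8.0,-0.4,0],[0,0,4],0]

```text
clock: 8.22
eef_pos: [0.5297, 0.0312, 0.0259]
tool_rot: [0.672, 0.741, -0.001, -0.0]
ft_force: [-0.5, -0.9, -0.7]
grip_width: 0.0148
grasp_force: 58.8
```

drive_tool:
  increments:
    - [[-7.9,-1.0,0],[0,0,4],0]
    - [[-7.9,-1.5,0],[0,0,4],0]
    - [[-7.8,-2.1,0],[0,0,4],0]
    - [[-7.6,-2.6,0],[0,0,4],0]
    - [[-7.3,-3.1,0],[0,0,4],0]
    - [[-7.2,-3.6,0],[0,0,4],0]
    - [[-6.9,-4.2,0],[0,0,4],0]
    - [[-6.5,-4.6,0],[0,0,4],0]

```text
clock: 8.88
eef_pos: [0.4703, 0.0082, 0.026]
tool_rot: [0.441, 0.897, -0.001, -0.001]
ft_force: [-0.1, -1.2, -1.1]
grip_width: 0.0147
grasp_force: 58.8
```

drive_tool:
  increments:
    - [[-6.3,-5.0,0],[0,0,4],0]
    - [[-5.9,-5.5,0],[0,0,4],0]
    - [[-5.4,-5.9,0],[0,0,4],0]
    - [[-5.1,-6.2,0],[0,0,4],0]
    - [[-4.6,-6.6,0],[0,0,4],0]

```text
clock: 9.3
eef_pos: [0.4432, -0.0211, 0.0261]
tool_rot: [0.279, 0.96, -0.001, -0.001]
ft_force: [-0.5, -0.4, -1.4]
grip_width: 0.0147
grasp_force: 58.8
```

drive_tool:
  increments:
    - [[-4.1,-6.8,0],[0,0,4],0]
    - [[-3.7,-7.2,0],[0,0,4],0]
    - [[-3.1,-7.4,0],[0,0,4],0]
    - [[-2.6,-7.6,0],[0,0,4],0]
    - [[-1.6,-5.7,0],[0,0,3],0]
    - [[-0.5,-2.0,0],[0,0,1],0]
    - [[0,0,0],[0,0,0],0]
    - [[0,0,0],[0,0,0],0]

```text
clock: 9.97
eef_pos: [0.4285, -0.0572, 0.0263]
tool_rot: [0.11, 0.994, -0.0, -0.0]
ft_force: [0.2, -0.4, -1.5]
grip_width: 0.0148
grasp_force: 58.7
```

```bash
python3 - <<'E'
from h import *
p=camera("top");s=camera("scene");save(s,"s4.png");save(p,"t4.png")
o=get_obs();q=o["tool_rot"];print(np.round(o["eef_pos"],4),o["ft_force"],o["ft_torque"],"ybear",2*np.degrees(np.arctan2(q[1],q[0]))-90)
for n,z in(("pan",.05),("egg",.072),("scale",.03)):
    for w,c in(("top",p),("scene",s)):
        for r in silhouettes(n,c)[:2]:
            ys,xs=np.nonzero(r["region"]);print(n,w,round(r["conf"],2),r["bbox"],np.round(onz(c,xs.mean(),ys.mean(),z),3))
E
```

```text
[ 0.4287 -0.0569  0.0264] [-0.29831337 -1.06468972 -0.67485198] [-0.15137981  0.20114525 -0.10087848] ybear 77.3857808610918
pan top 0.98 [320.0, 190.5, 392.8, 256.4] [ 0.549 -0.084  0.05 ]
pan scene 0.71 [273.8, 235.1, 363.5, 279.0] [ 0.553 -0.067  0.05 ]
egg top 0.94 [347.4, 216.4, 373.7, 236.1] [ 0.542 -0.084  0.072]
egg top 0.67 [374.1, 146.7, 397.0, 168.4] [ 0.693 -0.143  0.072]
egg scene 0.79 [380.5, 240.7, 396.1, 256.6] [ 0.637 -0.186  0.072]
egg scene 0.56 [271.6, 302.3, 294.5, 328.3] [ 0.29  -0.15   0.072]
scale top 0.84 [305.4, 183.7, 402.9, 264.8] [ 0.538 -0.057  0.03 ]
scale scene 0.77 [281.6, 260.3, 374.0, 307.4] [ 0.492 -0.125  0.03 ]
scale scene 0.53 [323.5, 245.9, 342.4, 262.5] [ 0.591 -0.049  0.03 ]
```

drive_tool:
  increments:
    - [[0,0,1],[0,0,0],0]
    - [[0,0,2],[0,0,0],0]
    - [[0,0,2],[0,0,0],0]
    - [[0,0,2],[0,0,0],0]
    - [[0,0,0],[0,0,0],0]

```text
clock: 10.78
eef_pos: [0.4293, -0.0571, 0.034]
tool_rot: [0.11, 0.994, 0.0, 0.0]
ft_force: [1.5, 0.2, -3.1]
grip_width: 0.015
grasp_force: 58.5
```

```bash
python3 -c "
from h import *
o=get_obs();print(np.round(o['eef_pos'],4),o['ft_force'],o['ft_torque'])"
```

```text
[ 0.4293 -0.0571  0.034 ] [ 1.53659631  0.21561376 -3.13025049] [0.08380488 0.27295242 0.00130214]
```

drive_tool:
  increments:
    - [[0,0,2],[0,0,0],0]
    - [[0,0,3],[0,0,0],0]
    - [[0,0,3],[0,0,0],0]
    - [[0,0,3],[0,0,0],0]
    - [[0,0,3],[0,0,0],0]
    - [[0,0,2],[0,0,0],0]
    - [[0,0,0],[0,0,0],0]

```text
clock: 11.37
eef_pos: [0.4294, -0.0572, 0.0501]
tool_rot: [0.11, 0.994, -0.0, 0.001]
ft_force: [0.4, 0.2, -2.6]
grip_width: 0.0147
grasp_force: 58.6
```

```bash
python3 - <<'E'
from h import *
p=camera("top");s=camera("scene");o=get_obs();print(np.round(o["eef_pos"],4),o["ft_force"],o["ft_torque"])
a=cv2.resize(s["image"][200:300,250:370],(480,400),interpolation=cv2.INTER_CUBIC);b=cv2.resize(p["image"][175:275,310:410],(300,400),interpolation=cv2.INTER_CUBIC)
save(s,"s5.png");cv2.imwrite("pics/c7.png",np.hstack([a,b])[:,:,::-1])
for n,z in(("pan",.097),("egg",.095)):
  for w,c in(("top",p),("scene",s)):
    for r in silhouettes(n,c)[:2]:
        ys,xs=np.nonzero(r["region"]);print(n,w,round(r["conf"],2),r["bbox"],np.round(onz(c,xs.mean(),ys.mean(),z),3))
E
```

```text
[ 0.429  -0.0572  0.0496] [-0.19838985  0.28131861 -2.3012207 ] [0.06451379 0.31203489 0.01953447]
pan top 0.85 [320.7, 191.0, 390.0, 258.3] [ 0.548 -0.082  0.097]
pan scene 0.76 [275.4, 227.7, 365.9, 271.1] [ 0.525 -0.089  0.097]
egg top 0.9 [346.5, 215.3, 369.9, 234.8] [ 0.543 -0.083  0.095]
egg top 0.72 [401.0, 286.5, 443.6, 322.9] [ 0.38  -0.216  0.095]
egg scene 0.86 [322.8, 238.7, 340.8, 250.4] [ 0.545 -0.084  0.095]
egg scene 0.77 [379.4, 239.7, 394.1, 256.0] [ 0.61  -0.201  0.095]
```

Free: the wrist carries just the weight (2.3 N), and the egg is centred in both views. Raising now, then across.

drive_tool:
  increments:
    - [[0,0,3],[0,0,0],0]
    - [[0,0,6],[0,0,0],0]
    - [[0,0,10],[0,0,0],0]
    - [[0,0,12],[0,0,0],0]
    - [[0,0,12],[0,0,0],0]
    - [[0,0,10],[0,0,0],0]
    - [[0,0,8],[0,0,0],0]
    - [[0,0,5],[0,0,0],0]

```text
clock: 12.33
eef_pos: [0.4296, -0.0572, 0.1169]
tool_rot: [0.11, 0.994, -0.0, 0.001]
ft_force: [1.0, -0.7, -3.0]
grip_width: 0.0149
grasp_force: 58.6
```

drive_tool:
  increments:
    - [[0,0,2],[0,0,0],0]
    - [[0,-1,1],[0,0,0],0]
    - [[0,-2,0],[0,0,0],0]
    - [[0,-4,0],[0,0,0],0]
    - [[0,-6,0],[0,0,0],0]
    - [[0,-8,0],[0,0,0],0]
    - [[0,-10,0],[0,0,0],0]
    - [[-1,-10,0],[0,0,0],0]

```text
clock: 13.0
eef_pos: [0.4279, -0.0993, 0.1183]
tool_rot: [0.11, 0.994, -0.0, -0.0]
ft_force: [0.0, 0.0, -2.5]
grip_width: 0.0145
grasp_force: 58.6
```

drive_tool:
  increments:
    - [[-1,-10,0],[0,0,0],0]
    - [[-1,-10,0],[0,0,0],0]
    - [[-1,-10,0],[0,0,0],0]
    - [[-1,-10,0],[0,0,0],0]
    - [[-1,-10,0],[0,0,0],0]
    - [[-1,-10,0],[0,0,0],0]
    - [[-1,-10,0],[0,0,0],0]
    - [[-1,-10,0],[0,0,0],0]

```text
clock: 13.67
eef_pos: [0.4197, -0.1792, 0.1185]
tool_rot: [0.11, 0.994, -0.0, -0.0]
ft_force: [0.0, -0.5, -1.6]
grip_width: 0.0147
grasp_force: 58.6
```

drive_tool:
  increments:
    - [[-1,-10,0],[0,0,0],0]
    - [[-1,-10,0],[0,0,0],0]
    - [[0,-10,0],[0,0,0],0]
    - [[0,-10,0],[0,0,0],0]
    - [[0,-10,0],[0,0,0],0]
    - [[0,-10,0],[0,0,0],0]
    - [[0,-10,0],[0,0,0],0]
    - [[0,-10,0],[0,0,0],0]

```text
clock: 14.33
eef_pos: [0.4179, -0.2592, 0.1184]
tool_rot: [0.11, 0.994, 0.0, -0.0]
ft_force: [0.0, -0.1, -3.0]
grip_width: 0.0147
grasp_force: 58.6
```

drive_tool:
  increments:
    - [[0,-10,0],[0,0,0],0]
    - [[0,-10,0],[0,0,0],0]
    - [[0,-9,0],[0,0,0],0]
    - [[0,-7,0],[0,0,0],0]
    - [[0,-5,0],[0,0,0],0]
    - [[0,-3,0],[0,0,0],0]
    - [[0,-2,0],[0,0,0],0]
    - [[0,-1,0],[0,0,0],0]

```text
clock: 15.0
eef_pos: [0.4178, -0.3052, 0.1185]
tool_rot: [0.11, 0.994, 0.0, -0.0]
ft_force: [-0.6, 0.5, -1.2]
grip_width: 0.0147
grasp_force: 58.6
```

drive_tool:
  increments:
    - [[0,-2,0],[0,0,0],0]
    - [[0,-4,0],[0,0,0],0]
    - [[0,-5,0],[0,0,0],0]
    - [[0,-5,0],[0,0,0],0]
    - [[0,-3,0],[0,0,0],0]
    - [[0,-2,0],[0,0,0],0]
    - [[0,-1,0],[0,0,0],0]
    - [[0,0,0],[0,0,0],0]

```text
clock: 15.67
eef_pos: [0.4178, -0.3274, 0.1184]
tool_rot: [0.11, 0.994, 0.0, -0.0]
ft_force: [-0.1, -0.2, -2.0]
grip_width: 0.0152
grasp_force: 58.6
```

drive_tool:
  increments:
    - [[0,0,0],[0,0,0],0]
    - [[0,0,0],[0,0,0],0]
    - [[0,0,0],[0,0,0],0]
    - [[0,0,0],[0,0,0],0]

```text
clock: 16.0
eef_pos: [0.4179, -0.327, 0.1185]
tool_rot: [0.11, 0.994, 0.0, -0.0]
ft_force: [0.7, 0.4, -2.4]
grip_width: 0.0152
grasp_force: 58.6
```

```bash
python3 - <<'E'
from h import *
p=camera("top");s=camera("scene");o=get_obs();print(np.round(o["eef_pos"],4),o["ft_force"],o["ft_torque"])
a=cv2.resize(s["image"][210:350,360:500],(400,400),interpolation=cv2.INTER_CUBIC);b=cv2.resize(p["image"][180:280,430:530],(400,400),interpolation=cv2.INTER_CUBIC)
cv2.imwrite("pics/c8.png",np.hstack([a,b])[:,:,::-1])
for n,z in(("pan",.167),("egg",.165),("steel_bowl",.089),("scale",.03)):
  for w,c in(("top",p),("scene",s)):
    for r in silhouettes(n,c)[:2]:
        ys,xs=np.nonzero(r["region"]);print(n,w,round(r["conf"],2),r["bbox"],np.round(onz(c,xs.mean(),ys.mean(),z),3))
X=np.array([.530,-.352,.168]);print("rim pred",proj(p,X+[0,.076,0]),proj(p,X-[0,.076,0]),proj(p,X+[.076,0,0]),proj(p,X-[.076,0,0]))
print("rim pred scene",[np.round(proj(s,X+.076*np.array([np.cos(t),np.sin(t),0]))) for t in np.arange(0,6.2,np.pi/4)])
E
```

```text
[ 0.4179 -0.327   0.1185] [-0.24703003  0.51976248 -2.18405358] [ 0.10859694  0.300684   -0.00679921]
pan top 0.64 [454.3, 192.1, 529.0, 310.5] [ 0.526 -0.348  0.167]
pan scene 0.69 [369.4, 246.3, 468.0, 300.1] [ 0.517 -0.368  0.167]
egg top 0.94 [332.8, 133.5, 347.0, 158.8] [ 0.701 -0.039  0.165]
egg top 0.9 [356.4, 310.5, 379.4, 334.3] [ 0.34  -0.099  0.165]
egg scene 0.83 [420.2, 260.6, 439.8, 277.4] [ 0.534 -0.356  0.165]
egg scene 0.77 [273.3, 303.1, 292.0, 328.0] [ 0.218 -0.221  0.165]
steel_bowl top 0.91 [441.0, 196.7, 477.5, 272.4] [ 0.521 -0.295  0.089]
steel_bowl scene 0.62 [386.3, 283.8, 466.2, 332.7] [ 0.496 -0.379  0.089]
steel_bowl scene 0.32 [172.3, 177.5, 233.3, 224.1] [0.473 0.334 0.089]
scale top 0.85 [305.8, 182.7, 401.7, 282.9] [ 0.526 -0.079  0.03 ]
scale scene 0.72 [281.1, 241.3, 371.4, 306.1] [ 0.511 -0.095  0.03 ]
rim pred [454.09227587 229.56176978] [529.27533096 230.96995785] [491.758918   193.10836779] [491.51089472 267.68208326]
rim pred scene [array([446., 251.]), array([419., 246.]), array([398., 253.]), array([393., 268.]), array([409., 284.]), array([438., 290.]), array([461., 282.]), array([463., 266.])]
```

View pics/c8.png

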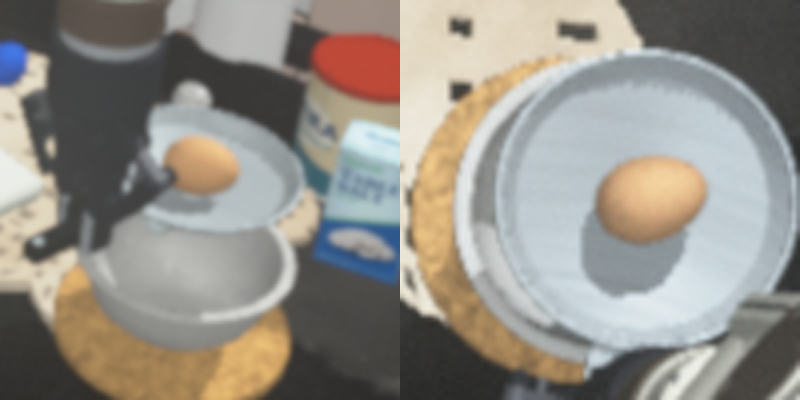

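The last picture shows the pan level over the bowl. Its rim in the top view spans columns 454–529 as predicted for a centred pan, with the egg in the middle of the dish and the bowl unmoved.

```bash
python3 -c "
from workcell import job_done
print(job_done())"
```

```text
the job is handed in; nothing more can be done
None
```

I unlocked the pan, lifted it off the scale, and handed the job in with the gripper still holding it level and still, about 3–4 cm above the rim of the flared steel bowl, with the egg in the middle of the dish. The first closing of the gripper missed because the fingertips sat about 27 mm higher than the reported position; the second took the handle.

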